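# Park the frame stub: brake on, kickstand down, hold it upright

## Robot

A 6-joint arm with a two-finger parallel gripper is mounted at the origin on a cart in front of the work surface, level with it; the furniture and walls round the work are solid. World frame = base frame: x ahead of the robot, y to its left, z up, the work surface at z = 0. Lengths are in mm, angles in rad, forces in N, time in s.
With the tool pointing down it reaches from about 300 to 850 mm from the base axis. Payload 5.4 kg.
Tool frame: the origin (TCP) lies between the finger pads; the fingertips stand 25 mm ahead of it and the grasp point (between the pads) lies 6 mm ahead of it; z points along the fingers, y is the line along which they close (so a half turn about z gives the same grasp; the last joint's range is limited). The gripper opens to 85 mm and grips with 20 to 120 N. Pads are 22 mm wide; open, the fingers measure 114 mm over their backs; the gripper's body (76 mm by 85 mm) begins 54 mm behind the grasp point. The pads swing forward as they close: fully open they stand 13 mm farther back than shut.
Start: joints at [1.032, 0.158, 1.597, -0, 1.386, -0.21], TCP at [185.681, 544.177, 256.299] pointing down, gripper open.
Joint ranges: [-2.91, 2.91], [-0.94, 2.29], [0.18, 2.7], [-1.29, 4.43], [0.17, 2.64], [-3, 3]. Speed limits (rad/s): [2.57, 2.57, 3.14, 3.14, 3.14, 3.14].

## Interface

Orientations are given as a unit quaternion [x, y, z, w].
In Python, from plant import readout, camera, camera_info, env gives the robot as it stands.
- The arm moves only by the tool drive_tool, never from a script. Its argument "rows" is a list of rows, each a list of 7 numbers: the shift along the tool's x, y, z in cm, then the turn, a rotation vector about the tool's x, y, z in rad, then the opening, from 0 (shut) to 1 (fully open). A call has 1 to 12 rows; each row is the pose to reach, as a shift and turn from the pose commanded when the call began, along the tool's axes at that moment; what a row does not reach only later rows make up. A row lasts 1/10 s, in which the tool goes at most 50 mm and 8.59 degrees, less where a joint would pass 70% of its speed; a pose out of reach is approached as far as the arm can. A call with a gripper value outside its range is refused whole. The fingers move at their own pace and stop on an object; "squeeze" is the grip in N (left out, the last holds). Time passes only in rows, so rows that repeat a pose let the fingers close. It gives the time, the measured TCP pose, the force, the opening and the grip force at its end, in the units of the state.
- readout.get_state(): the state, without advancing time (a new reading comes with each control period).
- camera(name): name is "scene" or "top"; returns the picture (384x512x3 uint8, red, green, blue); there is no depth.
- camera_info(name): a dict with "camera_matrix" (3x3 intrinsics, pixels), "pose" (4x4, takes a point from camera to world coordinates). Camera axes: x right, y down, z forward; pixel columns grow to the right and rows downward; lengths in mm; the calibration is good to about 2 mm. A picture is of the moment at which its call begins. camera_info takes no time and is no camera call.
- env.finish_job(): hands the job in; it is judged then, once.
The state is a dict: "clock": time; "q": joint angles; "qvel": joint speeds; "effort": joint torques, N m; "ee_pos": TCP position; "tool_rot": TCP orientation; "force": force on the tool from outside, world axes, zero at the start; "torque": the same for the moment, N m; "finger_gap": finger opening in mm; "gripper_force": force on a finger pad.
Only numpy, scipy, OpenCV 4.12 (cv2) and the standard library are available. Lean on these libraries where they do the work, as an engineer would, in place of code of your own. Each camera call takes 0.05 s, during which the arm holds its last target. There are 200 camera calls.

## Task

Make the red frame stub in the bench cradle ready for its wheel: first press the parking brake pedal down to its stop so that it latches, then flip the kickstand from folded up down over centre so that it snaps fully down. Then grip the frame by the black grip on its top tube, bring it upright and finish while still holding it there, so that it cannot tip either way; do not let it fall over towards you, and leave the other things on the bench alone.

Things in the scene. Friction and masses are not known exactly. Their poses are not given: they have to be found in the camera images.
- cradle: Grey base plate bolted to the bench (190 x 250 x 12 mm) with two blue bearing blocks that carry the frame's axle and, behind, a black padded rest (bar at height 177 mm) on which the frame leans at first. Origin: on the bench, below the middle of the axle. z up; its y axis is the axle's direction; its -x side (robot's side) carries pedal and kickstand, its +x side the rest. Fixed; place and yaw differ each time.
- axle (a point): Middle of the axle about which the frame tips, 50 mm above the bench; the axle runs along the cradle's y. Behind the cradle, to the right a drill hangs in a stand (solid, from x = 0.61 m on, y = -0.25 to 0.04 m, heights 0.27 to 0.63 m): keep wrist and gripper clear of it.
- frame (a joint): Tipping angle of the red frame about the axle, rad: 0 = upright, +0.32 = leaning away to the cradle's +x on the rest (start; a stop), negative = tipped over towards the cradle's -x (stop at -0.25). The frame is top-heavy (about 1.8 to 3 kg in all, centre of mass roughly 100 mm above the axle): it falls to one side or the other unless held; some 3 N at the top tube lift it off the rest. The kickstand's foot hangs clear of the bench and does not carry it.
- top_tube (a point): Top tube of the frame: red round tube 24 mm in diameter, 170 mm long, with a black rubber grip of 26 mm diameter on its middle 100 mm. Origin: middle of the tube, 220 mm from the axle (so 270 mm above the bench when upright, 259 mm when leaning). Its y axis runs along the tube, parallel to the axle; its z axis points away from the axle (up when upright), tipping with the frame. Two red stays of 18 mm diameter run down from it at y = -48 and +48 mm, in its own y-z plane.
- pedal (a joint): Parking brake pedal, hinged on the frame, rad: 0 = up (start), 0.35 = down at its stop, the pad then about 35 mm lower. A spring pushes back, about 6 N at the pad at first; from 0.28 on it clicks over and the pedal stays down by itself; let go earlier, it springs up again.
- pedal_pad (a point): Centre of the top face of the black pedal pad, 46 mm (across) x 50 mm (along the pedal), 12 mm thick. The pedal points to the cradle's -y; its hinge, parallel to the cradle's x, lies 100 mm to the +y side of the pad's centre.
- kickstand (a joint): Kickstand angle on the frame, rad: 0 = folded up (start, leg pointing to the cradle's +y and 8 degrees up), 1.75 = fully down at its stop (leg pointing down). Over-centre spring: it pushes the leg back up until about 0.8 rad, beyond that it snaps the leg down and keeps it there. Moving it takes about 0.5 N m at first (6 N pressed down at 80 mm from the pivot), less towards the centre.
- kick_pivot (a point): Centre of the kickstand's pivot; the leg turns about an axis through it, parallel to the cradle's x (tipped with the frame).
- kick_foot (a point): Free end (centre of the black rubber foot, 20 mm in diameter) of the kickstand's leg, 138 mm from the pivot. The leg is a straight steel rod, 14 mm in diameter, on the line from the pivot to this point.
- driver_green: Bystander, loose: green-handled screwdriver lying on the bench, 27 x 221 x 27 mm; origin under its middle. Leave alone.
- vee_block: Bystander, loose: light grey vee block, 50 x 60 x 45 mm; origin under its middle. Leave alone.
- bearing: Bystander, loose: ball bearing, 52 mm in diameter, 15 mm high; origin under its middle. Leave alone.

How it is judged:
By the outcome, as a careful person would: the job done as asked, in the order asked, and still so for the second after the job is handed in, while the arm keeps its last pose, push and grip.
It also fails if it takes over 51 s, if anything falls off the work surface, if the arm or the gripper's body presses on something with over 40 N, if the wrist force passes 120 N, or if a joint passes its speed limit or range.

## Working session

There is one attempt and no reset: what is moved stays moved. The work goes in short steps, Python scripts to look and compute and a tool call to move; the robot and the scene stay as the last step left them, time stands still between calls to the robot, and variables do not carry over. Pictures are saved under pics/ and viewed, at most 11 in all, crops included, and the job is handed in when it is done.

Besides the shell and the picture viewer there is one more tool, called after "Emit:" as a command line: name --pt "numbers of a row" for each row, then --argument value for the rest. drive_tool: Moves the arm, as the interface text tells. Its arguments: {"type":"object","properties":{"rows":{"type":"array"},"squeeze":{"type":"number"}},"required":["rows"]}

```bash
ls; mkdir -p pics
python3 - <<'E'
from plant import readout,camera,camera_info
import cv2,numpy as np
np.set_printoptions(precision=4,suppress=True)
s=readout.get_state();print(s)
for n in("scene","top"):
    im=camera(n);cv2.imwrite(f"pics/{n}0.png",cv2.resize(im[:,:,::-1],(800,600),interpolation=cv2.INTER_CUBIC));np.save(f"{n}0.npy",im)
    i=camera_info(n);print(i["camera_matrix"],i["pose"])
E
```

```text
pics
{'clock': 0.0, 'q': array([ 1.0319,  0.1591,  1.5983,  0.    ,  1.3862, -0.2101]), 'qvel': array([-0.0008, -0.0017,  0.0003, -0.0018, -0.0005, -0.0008]), 'effort': array([  0.0008, -39.602 , -33.1425,  -0.0003,   0.0087,  -0.    ]), 'ee_pos': array([185.3931, 543.6936, 255.2715]), 'tool_rot': array([ 0.1637,  0.9865, -0.0009, -0.0004]), 'force': array([ 0.2994,  0.3479, -0.419 ]), 'torque': array([-0.0258, -0.0342, -0.022 ]), 'gripper_force': 0.0, 'finger_gap': 85.32425715845784}
[[390.544    0.     257.0321]
 [  0.     390.544  189.7633]
 [  0.       0.       1.    ]] [[   0.7317   -0.4972    0.4662  -89.4479]
 [  -0.6816   -0.5378    0.4962 -652.2371]
 [   0.004    -0.6808   -0.7324 1108.353 ]
 [   0.        0.        0.        1.    ]]
[[487.7451   0.     257.8677]
 [  0.     487.7451 193.1142]
 [  0.       0.       1.    ]] [[  -0.0918   -0.8035    0.5882 -624.4002]
 [  -0.9958    0.0718   -0.0573   78.0941]
 [   0.0038   -0.5909   -0.8067 1751.2556]
 [   0.        0.        0.        1.    ]]
```

View pics/scene0.png

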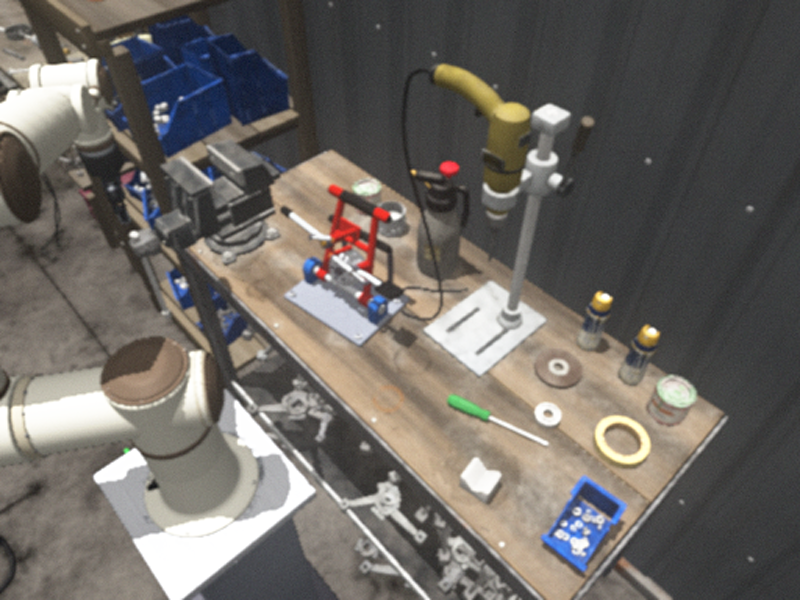

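View pics/top0.png

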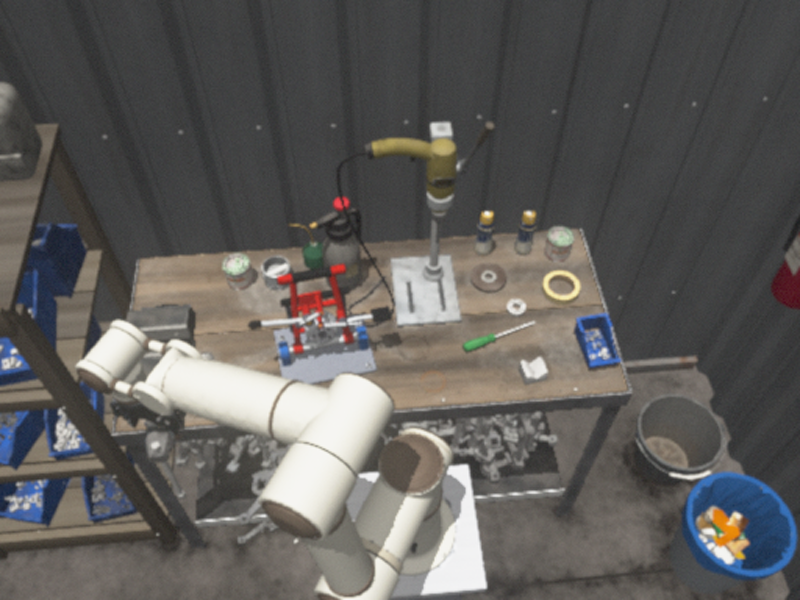

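The scene view shows the frame around (345,260) of 800x600, with the pedal's black pad near (385,290) and the kickstand foot near (290,215). In the top view the frame is around (320,310), the pedal pad near (380,314) and the kickstand foot near (255,324). I'll zoom both into one picture.

Run:
```python
import cv2,numpy as np
a=np.load("scene0.npy")[105:225,165:285,::-1];b=np.load("top0.npy")[155:255,152:262,::-1]
f=lambda im,k:cv2.resize(im,None,fx=k,fy=k,interpolation=cv2.INTER_CUBIC)
A=f(a,3.3333);B=f(b,3.6363)
def grid(I,k,x0,y0):
    for x in range(x0-x0%20+20,x0+int(I.shape[1]/k),20):
        cv2.putText(I,str(x),(int((x-x0)*k),10),0,.35,(0,255,255));cv2.line(I,(int((x-x0)*k),12),(int((x-x0)*k),18),(0,255,255))
    for y in range(y0-y0%20+20,y0+int(I.shape[0]/k),20):
        cv2.putText(I,str(y),(0,int((y-y0)*k)),0,.35,(0,255,255));cv2.line(I,(20,int((y-y0)*k)),(28,int((y-y0)*k)),(0,255,255))
grid(A,3.3333,165,105);grid(B,3.6363,152,155)
C=np.zeros((400,800,3),np.uint8);C[:A.shape[0],:A.shape[1]]=A[:400,:400];C[:B.shape[0],400:400+B.shape[1]]=B[:400,:400]
cv2.imwrite("pics/crop0.png",C)
```

```text
(no output)
```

View pics/crop0.png

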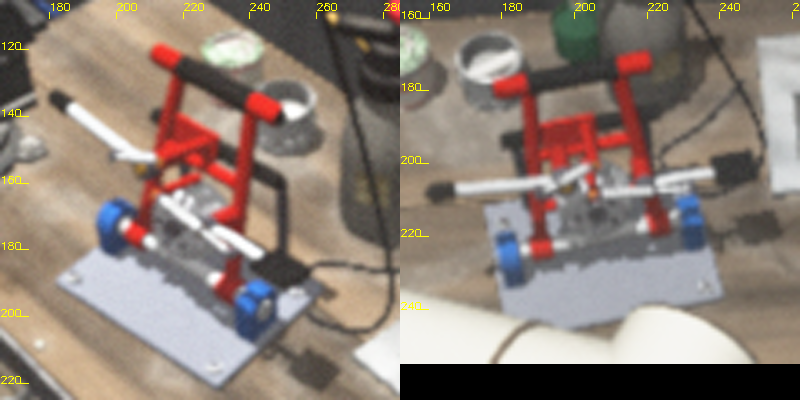

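The crops show the tube's red ends (scene about (212,121) and (248,138), top (178,179) and (221,172)). The pad is at scene (250,185), top (244,200), and the kickstand foot at scene (183,135), top (162,208). Next I'll extract these with masks and triangulate.

```bash
cat > h.py <<'E'
import cv2,numpy as np
from plant import readout,camera,camera_info
from scipy.spatial.transform import Rotation as R
np.set_printoptions(precision=3,suppress=True)
CI={n:camera_info(n) for n in("scene","top")}
def P(n):
    i=CI[n];T=np.linalg.inv(i["pose"]);return i["camera_matrix"]@T[:3]
def tri(ps,pt):
    X=cv2.triangulatePoints(P("scene"),P("top"),np.array(ps,float).reshape(2,1),np.array(pt,float).reshape(2,1)).ravel();X=X[:3]/X[3]
    e=[np.linalg.norm(proj(n,X)-p) for n,p in(("scene",ps),("top",pt))]
    return X,np.array(e)
def proj(n,X):
    x=P(n)@np.r_[X,1];return x[:2]/x[2]
def plane(n,p,z):
    i=CI[n];d=i["pose"][:3,:3]@np.linalg.solve(i["camera_matrix"],[p[0],p[1],1]);o=i["pose"][:3,3];return o+d*(z-o[2])/d[2]
def blob(im,kind,win):
    x0,x1,y0,y1=win;c=im[y0:y1,x0:x1].astype(int);r,g,b=c[...,0],c[...,1],c[...,2]
    m={"blue":(b>r+50)&(b>g+25),"red":(r>g+60)&(r>b+60),"black":(c.max(2)<75)}[kind].astype(np.uint8)
    n,l,s,ct=cv2.connectedComponentsWithStats(m,connectivity=4)
    k=1+np.argmax(s[1:,4]);ys,xs=np.nonzero(l==k)
    return ct[k]+[x0,y0],s[k]+[x0,y0,0,0,0]
E
python3 - <<'E'
from h import *
S=np.load("scene0.npy");T=np.load("top0.npy")
W={"blockL":("blue",(190,212,160,185),(176,190,213,236)),"blockR":("blue",(232,252,185,210),(222,240,205,228)),
"foot":("black",(177,189,129,141),(157,168,203,213)),"pad":("black",(236,262,177,195),(234,252,194,208)),
"grip":("black",(214,244,118,141),(182,213,168,184)),"endL":("red",(205,221,114,129),(174,188,173,185)),"endR":("red",(236,255,130,145),(208,224,166,178))}
for k,(c,a,b) in W.items():
    p,sa=blob(S,c,a);q,sb=blob(T,c,b);X,e=tri(p,q);print(k,p,sa,q,sb,"->",X,e)
ee=readout.get_state()["ee_pos"];print(proj("scene",ee),proj("top",ee))
E
```

```text
blockL [197.734 169.375] [194 165  10  11  64] [181.434 223.943] [178 219   7  11  53] -> [477.69  284.289  66.397] [0.498 0.3  ]
blockR [240.312 193.896] [236 189  11  13  77] [231.244 212.422] [228 208   7  10  45] -> [513.769  77.861  68.507] [0.161 0.09 ]
foot [182.077 134.692] [180 133   5   5  13] [162.8  207.45] [160 206   7   4  20] -> [466.559 338.023 208.984] [0.66 0.4 ]
pad [248.714 185.244] [240 177  18  14 119] [243.795 201.084] [238 197  13   9  83] -> [505.953  24.684 157.181] [0.931 0.505]
grip [228.339 129.551] [218 123  21  15 127] [200.149 173.807] [188 168  24  13 181] -> [564.369 186.825 272.355] [0.567 0.32 ]
endL [214.228 121.158] [210 118  10   8  57] [182.707 178.69 ] [177 175  11  10  58] -> [552.792 254.574 270.144] [1.082 0.636]
endR [242.458 137.906] [237 133  13  12  96] [215.559 172.119] [211 169  10   9  59] -> [574.941 127.452 264.394] [0.185 0.103]
[ 77.893 131.973] [ 97.736 271.648]
```

The points are consistent: yaw is 0.173 from both the tube and the blocks, the tube height is about 259–267 and the axle is near (497,182). I'm moving above the pedal with the fingers shut.

Emit:
drive_tool --pt "0 0 -6.5 0 0 0 0" --pt "-8 -6.4 -6.5 0 0 0.15 0" --pt "-47.7 -38.5 -6.5 0 0 1.067 0" --pt "-47.7 -38.5 -6.5 0 0 1.067 0" --pt "-47.7 -38.5 -6.5 0 0 1.067 0" --pt "-47.7 -38.5 -6.5 0 0 1.067 0" --pt "-47.7 -38.5 -6.5 0 0 1.067 0" --pt "-47.7 -38.5 -6.5 0 0 1.067 0" --pt "-47.7 -38.5 -6.5 0 0 1.067 0" --pt "-47.7 -38.5 -6.5 0 0 1.067 0" --pt "-47.7 -38.5 -6.5 0 0 1.067 0" --pt "-47.7 -38.5 -6.5 0 0 1.067 0" --squeeze 60

```text
clock: 1.3
ee_pos: [479.4, 77.6, 320.2]
tool_rot: [0.643, 0.766, 0.0, -0.0]
force: [0.5, 0.6, 1.1]
finger_gap: 0.2
gripper_force: 0.0
```

Emit:
drive_tool --pt "-5.7 2.3 0 0 0 0 0" --pt "-5.7 2.3 5 0 0 0 0" --pt "-5.7 2.3 10 0 0 0 0" --pt "-5.7 2.3 10 0 0 0 0" --pt "-5.7 2.3 10 0 0 0 0"

```text
clock: 1.8
ee_pos: [510.9, 27.7, 220.3]
tool_rot: [0.643, 0.766, -0.001, -0.001]
force: [-0.4, -0.1, 1.4]
finger_gap: -0.1
gripper_force: 0.0
```

```bash
cat > look.py <<'E'
import sys
from h import *
k=sys.argv[1]
def crop(n,x0,y0,w,h):
    im=camera(n);np.save(f"{n}{k}.npy",im);s=400/w
    I=cv2.resize(im[y0:y0+h,x0:x0+w,::-1],(400,int(h*s)),interpolation=cv2.INTER_CUBIC)
    return I
a=crop("scene",160,95,120,135);b=crop("top",150,145,120,135)
cv2.imwrite(f"pics/l{k}.png",np.hstack([a,b]));print(readout.get_state()["ee_pos"])
E
python3 look.py 1
```

```text
[513.067  27.554 223.611]
```

View pics/l1.png

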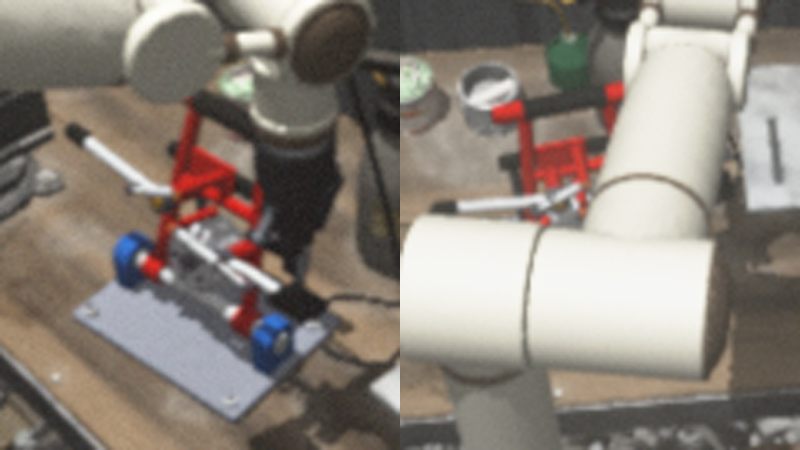

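The scene view shows the shut fingertips at crop (300,275), just above the black pad at (297,298). The arm hides the pad in the top view. I'm pressing down.

Emit:
drive_tool --pt "0 0 1 0 0 0 0" --pt "0 0 2 0 0 0 0" --pt "0 0 3 0 0 0 0" --pt "0 0 3.5 0 0 0 0" --pt "0 0 4 0 0 0 0" --pt "0 0 4 0 0 0 0"

```text
clock: 2.5
ee_pos: [511.6, 27.3, 180.1]
tool_rot: [0.643, 0.766, -0.0, 0.0]
force: [1.0, 0.3, 4.2]
finger_gap: 0.2
gripper_force: 1.7
```

Emit:
drive_tool --pt "0 0 0.5 0 0 0 0" --pt "0 0 1.0 0 0 0 0" --pt "0 0 1 0 0 0 0"

```text
clock: 2.8
ee_pos: [510.9, 27.5, 169.2]
tool_rot: [0.643, 0.766, -0.0, -0.001]
force: [0.7, -0.4, 0.7]
finger_gap: 0.1
gripper_force: 0.5
```

Emit:
drive_tool --pt "0 0 0.5 0 0 0 0" --pt "0 0 1.0 0 0 0 0" --pt "0 0 1 0 0 0 0"

```text
clock: 3.1
ee_pos: [510.6, 27.6, 159.1]
tool_rot: [0.643, 0.766, -0.001, -0.001]
force: [-0.1, -0.6, -0.3]
finger_gap: 0.1
gripper_force: 0.0
```

```bash
python3 look.py 2
python3 - <<'E'
from h import *
for n in("scene","top"):
    for X in([511,27,134],[506,25,157]):
        p=proj(n,np.array(X,float)); o=(160,95) if n=="scene" else (150,145); print(n,X,p,(p-o)*3.333)
E
```

```text
[511.194  27.507 159.973]
scene [511, 27, 134] [248.944 189.617] [296.45 315.36]
scene [506, 25, 157] [248.163 186.01 ] [293.848 303.336]
top [511, 27, 134] [243.162 202.927] [310.51  193.071]
top [506, 25, 157] [243.635 200.609] [312.086 185.344]
```

View pics/l2.png

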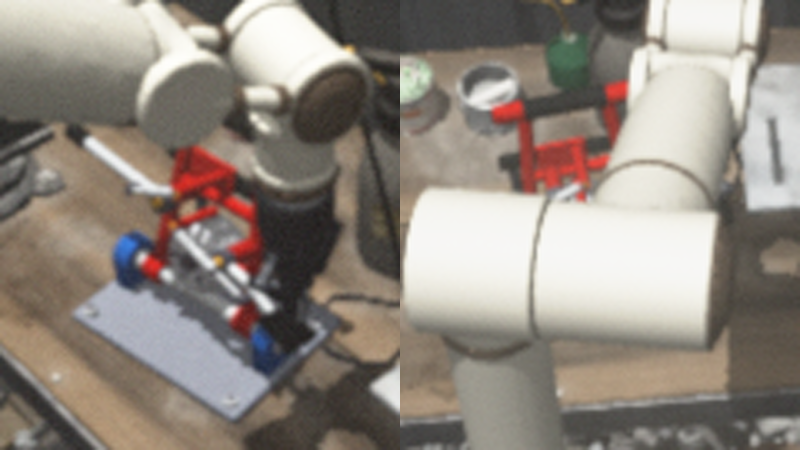

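The pedal arm is now visibly steeper and the pad sits at crop (297,325), about 30 mm lower, so it has clicked over. I'll go on gently to its stop to be sure.

Emit:
drive_tool --pt "0 0 0.2 0 0 0 0" --pt "0 0 0.4 0 0 0 0" --pt "0 0 0.4 0 0 0 0"

```text
clock: 3.5
ee_pos: [511.3, 27.4, 156.1]
tool_rot: [0.643, 0.766, -0.0, -0.0]
force: [-0.5, 0.4, 0.0]
finger_gap: -0.3
gripper_force: 0.0
```

Emit:
drive_tool --pt "0 0 0.2 0 0 0 0" --pt "0 0 0.4 0 0 0 0" --pt "0 0 0.4 0 0 0 0"

```text
clock: 3.8
ee_pos: [511.7, 27.4, 152.8]
tool_rot: [0.643, 0.766, 0.0, 0.0]
force: [-0.1, -0.4, 2.6]
finger_gap: 0.1
gripper_force: 0.9
```

Emit:
drive_tool --pt "0 0 0.1 0 0 0 0" --pt "0 0 0.2 0 0 0 0" --pt "0 0 0.2 0 0 0 0"

```text
clock: 4.1
ee_pos: [512.4, 27.2, 151.9]
tool_rot: [0.643, 0.766, 0.0, 0.001]
force: [-2.1, -0.6, 8.1]
finger_gap: -0.2
gripper_force: 3.5
```

Emit:
drive_tool --pt "0 0 -5 0 0 0 0" --pt "0 0 -10 0 0 0 0" --pt "0 0 -15 0 0 0 0" --pt "0 0 -17.5 0 0 0 0" --pt "5 0 -17.5 0 0 0 0" --pt "10 0 -17.5 0 0 0 0" --pt "15 0 -17.5 0 0 0 0" --pt "20 0 -17.5 0 0 0 0" --pt "25 1 -17.5 0 0 0 0" --pt "27.3 1.2 -17.5 0 0 0 0" --pt "27.3 1.2 -13.5 0 0 0 0" --pt "27.3 1.2 -11.5 0 0 0 0"

```text
clock: 5.3
ee_pos: [474.5, 299.0, 262.4]
tool_rot: [0.642, 0.767, -0.001, -0.001]
force: [-0.4, -0.4, -0.3]
finger_gap: 0.1
gripper_force: 0.0
```

```bash
python3 look.py 3
```

```text
[473.561 297.845 261.123]
```

View pics/l3.png

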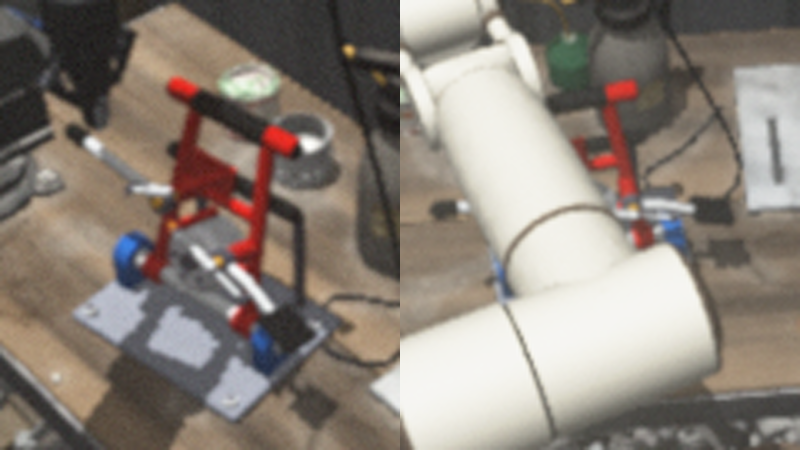

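The pedal has stayed down: its pad is at scene crop (285,325) with the arm clear of it. The fingertips are above the leg, at (95,110). I'll measure how far the pad dropped and refine the leg line.

Run:
```python
from h import *
S=np.load("scene3.npy");T=np.load("top3.npy")
p,a=blob(S,"black",(236,258,183,203));q,b=blob(T,"black",(236,252,202,213))
print(p,a,q,b,*tri(p,q))
S=np.load("scene0.npy");T=np.load("top0.npy")
# leg centreline: bright pixels near leg in first pictures
def line(im,win):
    x0,x1,y0,y1=win;m=im[y0:y1,x0:x1].min(2)>170;ys,xs=np.nonzero(m)
    return cv2.fitLine(np.c_[xs+x0,ys+y0].astype(np.float32),cv2.DIST_HUBER,0,.01,.01).ravel(),len(xs)
print(line(S,(184,204,134,152)),line(T,(168,192,200,212)))
```

```text
[245.85  192.389] [237 183  17  20 167] [243.672 207.985] [238 205  12   7  67] [493.596  26.844 127.778] [1.233 0.673]
(array([  0.786,   0.618, 194.463, 143.289], dtype=float32), 103) (array([  0.997,  -0.08 , 179.11 , 205.427], dtype=float32), 74)
```

Run:
```python
from h import *
from scipy.optimize import minimize_scalar as ms
for t in(-10,-5,0,5,10):
    p=np.array([194.463+.786*t,143.289+.618*t])
    f=lambda u:tri(p,[179.11+.997*u,205.427-.08*u])[1].sum()
    u=ms(f,bounds=(-25,25),method="bounded").x
    print(t,p,*tri(p,[179.11+.997*u,205.427-.08*u]))
```

```text
-10 [186.603 137.109] [510.482 382.039 148.964] [0.081 0.05 ]
-5 [190.533 140.199] [515.262 364.431 142.11 ] [0. 0.]
0 [194.463 143.289] [514.541 338.242 143.459] [0. 0.]
5 [198.393 146.379] [513.834 312.55  144.782] [0. 0.]
10 [202.323 149.469] [513.141 287.342 146.08 ] [0. 0.]
```

Run:
```python
from h import *
f=np.array([469,335,205.]);u=np.array([-.172*.99+.139*.31,.985*.99+.139*.05,.139*.95]);print(u)
for d in(0,20,38,60,90):
    X=f-u*d;p=proj("scene",X);q=proj("top",X)
    print(d,X,p,143.289+.618/.786*(p[0]-194.463)-p[1],q,205.427-.08/.997*(q[0]-179.11)-q[1])
```

```text
[-0.127  0.982  0.132]
0 [469. 335. 205.] [182.915 136.209] -1.9998995103564425 [163.705 207.064] -0.401148022670327
20 [471.544 315.358 202.359] [186.801 139.041] -1.7763109626740174 [168.953 206.538] -0.2958130485303059
38 [473.833 297.68  199.982] [190.33  141.613] -1.5732709859512113 [173.653 206.066] -0.20146578456387942
60 [476.631 276.074 197.077] [194.684 144.785] -1.3227487388079737 [179.369 205.493] -0.08673242069144749
90 [480.447 246.611 193.115] [200.695 149.166] -0.9768695602412834 [187.113 204.716] 0.06870307258122921
```

Emit:
drive_tool --pt "0 0.2 1 0 0 0 0" --pt "0 0.2 2 0 0 0 0" --pt "0 0.2 2.8 0 0 0 0" --pt "0 0.1 3.3 0 0 0 0" --pt "0 0.1 3.3 0 0 0 0"

```text
clock: 5.9
ee_pos: [476.4, 298.3, 231.8]
tool_rot: [0.643, 0.766, -0.0, -0.0]
force: [-0.4, 0.1, 0.5]
finger_gap: 0.2
gripper_force: 0.0
```

Emit:
drive_tool --pt "0 -0.2 0.5 0 0 0 0" --pt "0 -0.3 1 0 0 0 0" --pt "0 -0.3 1 0 0 0 0"

```text
clock: 6.2
ee_pos: [473.9, 298.8, 223.0]
tool_rot: [0.643, 0.766, 0.001, -0.0]
force: [-1.2, 3.4, 4.7]
finger_gap: 0.1
gripper_force: 2.2
```

Emit:
drive_tool --pt "0 -0.3 1 0 0 0 0" --pt "-0.2 -0.6 2 0 0 0 0" --pt "-0.5 -0.9 3 0 0 0 0" --pt "-0.5 -0.9 3 0 0 0 0"

```text
clock: 6.6
ee_pos: [464.8, 290.8, 190.7]
tool_rot: [0.643, 0.766, -0.001, -0.0]
force: [-0.1, 1.6, 0.5]
finger_gap: -0.3
gripper_force: 0.9
```

Emit:
drive_tool --pt "-0.4 -0.3 1 0 0 0 0" --pt "-0.8 -0.6 2 0 0 0 0" --pt "-1.3 -0.9 3 0 0 0 0" --pt "-1.3 -0.9 3 0 0 0 0"

```text
clock: 7.0
ee_pos: [457.6, 275.6, 159.7]
tool_rot: [0.643, 0.766, -0.002, -0.001]
force: [-0.5, 1.1, 0.1]
finger_gap: 0.2
gripper_force: 0.0
```

```bash
python3 look.py 4
```

```text
[458.996 276.576 161.745]
```

View pics/l4.png

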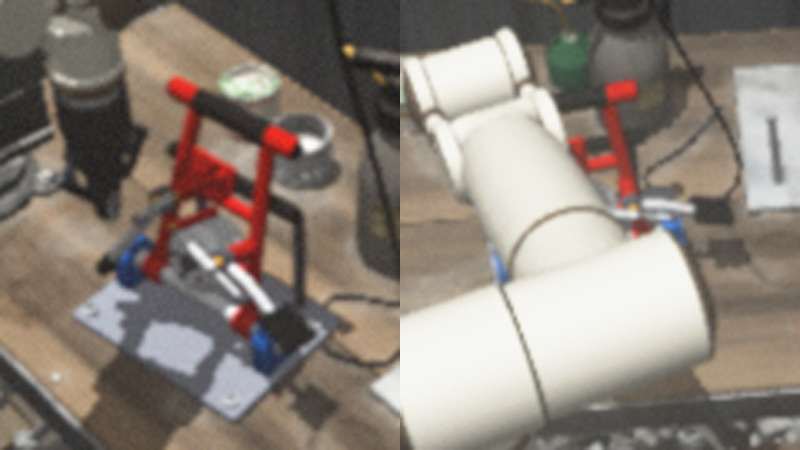

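The leg has been pushed down to about 40° below horizontal, with its foot at crop (105,262), so it is near the centre. I'll keep pushing until it snaps.

Emit:
drive_tool --pt "-0.5 -0.3 1 0 0 0 0" --pt "-1.0 -0.6 2 0 0 0 0" --pt "-1.5 -0.9 3 0 0 0 0" --pt "-1.5 -0.9 3 0 0 0 0"

```text
clock: 7.5
ee_pos: [451.2, 259.6, 130.1]
tool_rot: [0.643, 0.766, -0.002, -0.001]
force: [0.3, 0.8, -0.8]
finger_gap: -0.1
gripper_force: 0.0
```

```bash
python3 look.py 5
```

```text
[452.695 260.56  131.999]
```

View pics/l5.png

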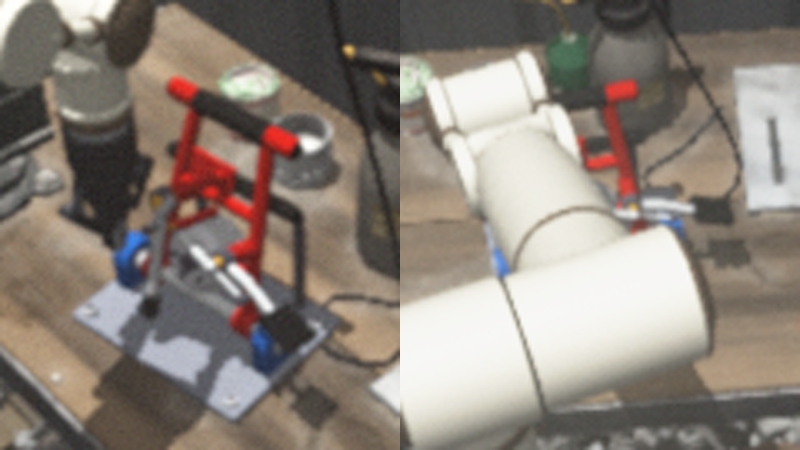

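The leg has snapped down: its foot is at crop (150,303), clear of the fingers at (105,240). I'll check that against the prediction, then raise, open and hover over the grip.

Emit:
drive_tool --pt "0 0 -5 0 0 0 0" --pt "0 0 -10 0 0 0 0" --pt "0 0 -15 0 0 0 0.5" --pt "0 0 -20 0 0 0 1" --pt "0 0 -22.5 0 0 0 1" --pt "-4.5 5 -22.5 0 0 0 1" --pt "-8.9 10.2 -22.5 0 0 0 1" --pt "-8.9 10.2 -22.5 0 0 0 1" --pt "-8.9 10.2 -22.5 0 0 0 1"

```text
clock: 8.5
ee_pos: [571.8, 188.2, 356.8]
tool_rot: [0.644, 0.765, -0.0, 0.001]
force: [-1.9, -0.4, -0.1]
finger_gap: 85.5
gripper_force: 0.0
```

```bash
python3 look.py 6
python3 - <<'E'
from h import *
piv=np.array([488,199.,188]);z=np.array([.31,.054,.949]);y=np.array([-.172,.985,0])
for d in(60,75,85,92,100):
    a=np.radians(d);X=piv+138*(np.cos(a)*y-np.sin(a)*z);print(d,X,(proj("scene",X)-[160,95])*3.333)
p,a=blob(np.load("scene6.npy"),"black",(200,212,180,192));print((p-[160,95])*3.333,a)
E
```

```text
[569.153 190.776 357.403]
60 [439.083 260.511  74.584] [109.285 271.273]
75 [440.534 226.983  61.5  ] [129.764 294.612]
85 [443.314 203.423  57.536] [145.069 307.123]
92 [446.074 186.809  57.118] [156.338 314.197]
100 [449.992 168.057  59.028] [169.579 320.423]
[150.37  302.918] [203 183   6   7  26]
```

View pics/l6.png

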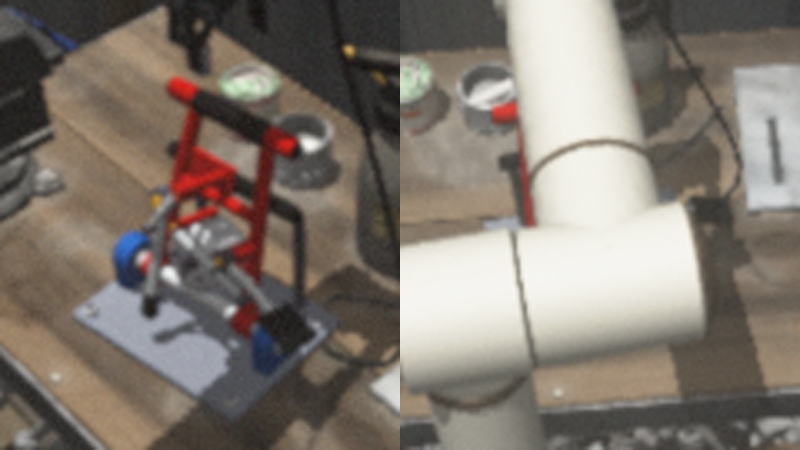

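The pedal is still down and the leg is fully down (foot at (150,303), 85–92° within measuring error). The gripper hangs open above the tube. I'm lowering onto the grip.

Emit:
drive_tool --pt "0 -0.1 4 0 0 0 1" --pt "0 -0.1 6 0 0 0 1" --pt "0 -0.1 8 0 0 0 1" --pt "0 -0.1 9.4 0 0 0 1" --pt "0 -0.1 9.4 0 0 0 1" --pt "0 -0.1 9.4 0 0 0 1"

```text
clock: 9.2
ee_pos: [567.9, 191.3, 264.4]
tool_rot: [0.642, 0.766, 0.0, 0.0]
force: [0.1, -0.0, -0.8]
finger_gap: 85.3
gripper_force: 0.0
```

Emit:
drive_tool --pt "0 0 0 0 0 0 0.5" --pt "0 0 0 0 0 0 0.4" --squeeze 30

```text
clock: 9.4
ee_pos: [568.5, 190.9, 264.9]
tool_rot: [0.643, 0.766, 0.001, 0.001]
force: [-0.7, -0.5, 0.1]
finger_gap: 59.0
gripper_force: 0.0
```

```bash
python3 look.py 7
```

```text
[568.309 190.793 264.321]
```

View pics/l7.png

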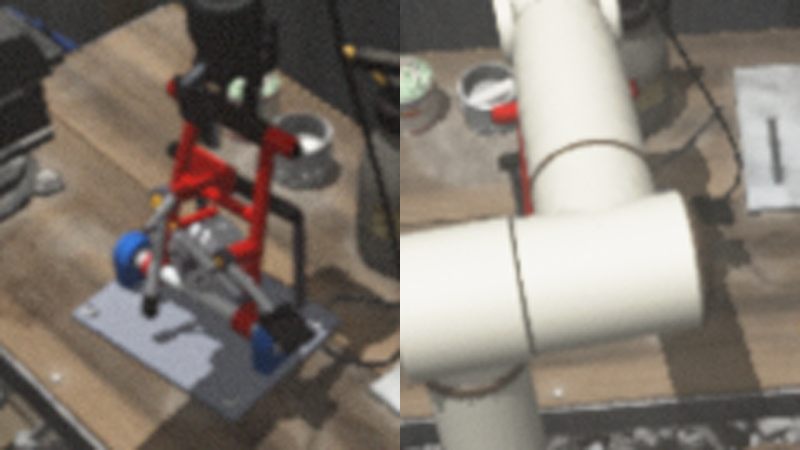

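Emit:
drive_tool --pt "0 0 0 0 0 0 0.4" --pt "0 0 0 0 0 0 0.4"

```text
clock: 9.7
ee_pos: [568.7, 190.8, 264.1]
tool_rot: [0.643, 0.766, 0.001, 0.001]
force: [2.8, -0.1, 1.2]
finger_gap: 34.2
gripper_force: 1.3
```

The fingers straddle the black grip (crop (215,110)). The far finger touched first, so I'll centre 3 mm farther out and close.

Emit:
drive_tool --pt "0 0.3 0 0 0 0 0.4" --pt "0 0.3 0 0 0 0 0.3" --pt "0 0.3 0 0 0 0 0.2" --pt "0 0.3 0 0 0 0 0.2" --pt "0 0.3 0 0 0 0 0.2" --squeeze 50

```text
clock: 10.2
ee_pos: [571.3, 191.2, 263.8]
tool_rot: [0.643, 0.766, 0.0, 0.0]
force: [2.8, 0.6, 2.4]
finger_gap: 24.8
gripper_force: 49.0
```

Gripped, with a gap of 24.8 mm and 49 N. Now I'll swing it up along the 220 mm arc, halfway first.

Emit:
drive_tool --pt "0 -0.43 -0.14 -0.02 0 0 0.2" --pt "0 -0.86 -0.26 -0.04 0 0 0.2" --pt "0 -1.3 -0.38 -0.06 0 0 0.2" --pt "0 -1.73 -0.49 -0.08 0 0 0.2" --pt "0 -2.17 -0.59 -0.1 0 0 0.2" --pt "0 -2.61 -0.68 -0.12 0 0 0.2" --pt "0 -3.05 -0.76 -0.14 0 0 0.2" --pt "0 -3.5 -0.84 -0.16 0 0 0.2" --pt "0 -3.5 -0.84 -0.16 0 0 0.2" --squeeze 60

```text
clock: 11.1
ee_pos: [535.4, 185.7, 272.1]
tool_rot: [0.64, 0.764, 0.062, 0.051]
force: [0.2, 5.9, 4.6]
finger_gap: 24.9
gripper_force: 59.5
```

Emit:
drive_tool --pt "0 -0.43 -0.14 -0.02 0 0 0.2" --pt "0.05 -0.86 -0.26 -0.04 0 0 0.2" --pt "0.05 -1.3 -0.38 -0.06 0 0 0.2" --pt "0.1 -1.73 -0.49 -0.08 0 0 0.2" --pt "0.1 -2.17 -0.59 -0.1 0 0 0.2" --pt "0.1 -2.61 -0.68 -0.12 0 0 0.2" --pt "0.1 -3.05 -0.76 -0.14 0 0 0.2" --pt "0.1 -3.5 -0.84 -0.16 0 0 0.2" --pt "0.1 -3.5 -0.84 -0.16 0 0 0.2" --pt "0.1 -3.5 -0.84 -0.16 0 0 0.2"

```text
clock: 12.1
ee_pos: [499.9, 180.3, 274.2]
tool_rot: [0.634, 0.756, 0.122, 0.102]
force: [-1.9, 6.7, 4.4]
finger_gap: 24.4
gripper_force: 59.7
```

Run:
```python
from h import *
s=readout.get_state();p=s["ee_pos"];M=R.from_quat(s["tool_rot"]).as_matrix();print(s["force"],p)
g=p+5*M[:,2];g0=np.array([571.3,191.2,258.8]);c=np.array([.985,.172,0])
d=(g-g0);print("grip pt",g,"moved along x_c",d@c,"up",d[2],"lateral",d@[-.172,.985,0],"tool tilt",M[:,2]@c)
camera("scene")
S=camera("scene");T=camera("top");np.save("scene8.npy",S);np.save("top8.npy",T)
a=S[95:230,160:280,::-1];b=T[145:280,150:270,::-1]
cv2.imwrite("pics/l8.png",np.hstack([cv2.resize(i,(400,450),interpolation=cv2.INTER_CUBIC) for i in(a,b)]))
```

```text
[-1.881  6.721  4.412] [499.924 180.343 274.183]
grip pt [501.47  180.622 269.436] moved along x_c -70.60178641741064 up 10.636321407694425 lateral 1.591594309973181 tool tilt 0.3141403320074862
```

View pics/l8.png

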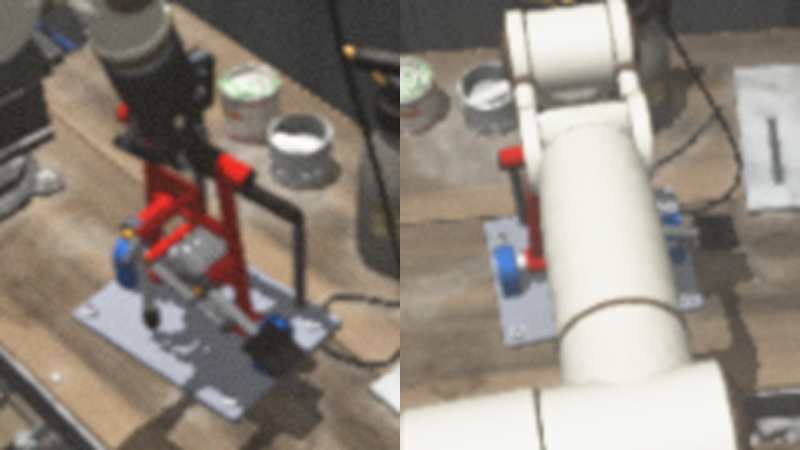

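The frame now stands upright in the grip: stays near vertical, tube right end at crop (235,170), pedal pad down at (275,350), leg down at (150,318). It is about 1.5 mm too far towards me, so I'll trim and settle.

Emit:
drive_tool --pt "0.1 0.16 0.05 0 0 0 0.2" --pt "0.1 0.16 0.05 0 0 0 0.2" --pt "0.1 0.16 0.05 0 0 0 0.2" --pt "0.1 0.16 0.05 0 0 0 0.2" --pt "0.1 0.16 0.05 0 0 0 0.2"

```text
clock: 12.75
ee_pos: [502.1, 180.7, 274.2]
tool_rot: [0.635, 0.756, 0.121, 0.102]
force: [-2.6, -1.5, 4.1]
finger_gap: 24.1
gripper_force: 59.7
```

Run:
```python
from h import *
from plant import env
s=readout.get_state();p=s["ee_pos"];M=R.from_quat(s["tool_rot"]).as_matrix()
g=p+5*M[:,2];d=g-[571.3,191.2,258.8];print(s["clock"],s["force"],s["gripper_force"],s["finger_gap"],d@[.985,.172,0],d[2],s["qvel"])
if abs(d@[.985,.172,0]+69.2)<2.5 and s["gripper_force"]>45: print(env.finish_job())
```

```text
12.75 [-2.632 -1.527  4.131] 59.70970630645752 24.079418709775627 -68.37175994438812 10.632921631200873 [ 0.001  0.    -0.002  0.    -0.    -0.   ]
the job is handed in; nothing more can be done
None
```

The job is handed in at 12.75 s: I pressed the pedal until it latched, then flipped the kickstand down. The gripper holds the frame upright within about 0.01 rad at 60 N; no verdict came back, and pedal and leg angles were checked only by camera and push force.

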